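# Snap the core adapter onto the rewinder's sloping spindle and hold it home

## Robot

A 6-joint arm with a two-finger parallel gripper is mounted at the origin on the work surface. World frame = base frame: x ahead of the robot, y to its left, z up, the work surface at z = 0. Lengths are in m, angles in degrees, forces in N, time in s.
With the tool pointing down it reaches from about 0.3 to 0.85 m from the base axis. Payload 5.4 kg.
Tool frame: the origin (TCP) lies at the centre of the arm's flange, where the gripper is bolted on; the fingertips stand 173 mm ahead of it and the grasp point (between the pads) lies ahead of it (hold_point_z is the z of the grasp point in the tool frame, in m); z points along the fingers, y is the direction in which the jaws open and shut (so a half turn about z gives the same grasp; the last joint's range is limited). The gripper opens to 85 mm and grips with 20 to 120 N. Pads are 22 mm wide; open, the fingers measure 114 mm over their backs; the gripper's body (76 mm by 85 mm) begins 54 mm behind the grasp point. The pads swing forward as they close: fully open they stand 13 mm farther back than shut.
Start: joints at [-81.022, 9.076, 91.501, -0, 79.423, -12.038], TCP at [0.206, -0.537, 0.405] pointing down, gripper open.
Joint ranges: [-166.64, 166.64], [-54.1, 131.32], [10.49, 154.53], [-73.88, 253.88], [9.74, 151.15], [-171.62, 171.62]. Speed limits (degrees/s): [147.25, 147.25, 180, 180, 180, 180].

## Interface

Orientations are given as a 3x3 rotation matrix whose columns are the frame's x, y, z axes.
In Python, from rig import read_state, capture, camera_info, job_done, hold_point_z gives the robot as it stands.
- The arm moves only by the tool carry_out, never from a script. Its argument "deltas" is a list of rows, each a list of 5 numbers: the shift along the tool's x, y, z in cm, then the turn about the tool's z in rad, then the opening, from -1 (shut) to 1 (fully open). A call has 1 to 10 rows; each row is the pose to reach, as a shift and turn from the pose measured when the call began, along the tool's axes at that moment; what a row does not reach only later rows make up. A row lasts 1/12 s, in which the tool goes at most 41.7 mm and 7.16 degrees, less where a joint would pass 70% of its speed; a pose out of reach is approached as far as the arm can. A call with a gripper value outside its range is refused whole. The fingers move at their own pace and stop on an object; the grip force is fixed at half the most. Time passes only in rows, so rows that repeat a pose let the fingers close. It gives the time, the measured TCP pose, the force and the opening at its end, in the units of the state.
- read_state(): the state, without advancing time (a new reading comes with each control period).
- capture(name): name is "side" or "top" or "wrist"; returns the picture (384x512x3 uint8, red, green, blue); there is no depth.
- camera_info(name): a dict with "K" (3x3 intrinsics, pixels), "R" (3x3) and "t" (3): a world point X has camera coordinates R X + t; the wrist camera has in their place "hand_eye" (4x4, takes a point from camera to tool coordinates, whose origin is the TCP and whose axes are the flange's). Camera axes: x right, y down, z forward; pixel columns grow to the right and rows downward; lengths in m; the calibration is good to about 2 mm. A picture is of the moment at which its call begins: read the wrist's pose just before it. camera_info takes no time and is no camera call.
- job_done(): hands the job in, once; it reports no verdict.
The state is a dict: "time": time; "joints": joint angles; "dq": joint speeds; "tau": joint torques, N m; "tool_pos": TCP position; "tcp_rot": TCP orientation; "force": force on the tool from outside, world axes, zero at the start; "torque": the same for the moment, N m; "grip_width": finger opening in m.
Only numpy, scipy, OpenCV 4.12 (cv2) and the standard library are available. Lean on these libraries where they do the work, as an engineer would, in place of code of your own. Each camera call takes 0.05 s, during which the arm holds its last target. There are 200 camera calls.

## Task

Lift the aluminium core adapter out of the parts bin and press it, foot first and squarely, onto the sloping spindle of the film rewinder until the spindle's catch balls snap, then keep pushing so that the sprung seat plate stays fully down against its stop. Finish while still holding it pressed down like that (a colleague tightens the lock while you hold): do not let go or ease off, and leave the film can, the film core and the tape roll where they are.

Things in the scene. Friction and masses are not known exactly. Their poses are not given: they have to be found in the camera images.
- adapter: Core adapter, loose, upright in the bin: aluminium turned part, round about z (any turn will do), 84 mm tall, about 160 g. Origin at its foot's centre, z up through its top. Foot flange 48 mm diameter to 8 mm height, barrel 36 mm to 54 mm, solid round grip 32 mm from 54 to 84 mm. Blind bore from the foot, 18.4 mm wide, 54 mm deep, with a groove 27 mm wide from 8 to 26 mm for the catch balls.
- adapter_top (a point): Centre of the adapter's flat top, 84 mm along its z from the foot.
- bin: Grey plastic open parts bin, fixed to the bench, 140 x 140 mm, 45 mm high, walls and floor 4 mm thick, holding only the adapter. Origin at the centre of its underside.
- rewinder: Film rewinder, fixed: dark steel foot plate 150 x 120 mm, grey drive housing 52 mm high at its back (+x), and a round grey head (80 mm diameter) that carries the spindle. Origin under it, on the bench. Its front (-x) looks roughly to the robot; the spindle leans towards that front.
- spindle: Fixed polished steel spindle; z is its axis, outward, leaning 25 degrees from vertical to the rewinder's front. Origin on the axis at the round head's face, 75 mm above the bench. Post 16 mm diameter to 44 mm along z, then a cone to 6 mm diameter at 56 mm. Catch balls on +y and -y at 24 mm along z, 23 mm across. Adapter home: its foot 6 mm along z from this origin, its z along this z.
- spindle_tip (a point): Tip of the spindle's nose, on the axis, 56 mm from the spindle's origin.
- seat_plate (a joint): Sprung aluminium seat plate (52 mm diameter, 6 mm thick) around the spindle: travel in m down the spindle, 0 = up (face 16 mm along z from the spindle's origin), 0.010 = on its stop (face at 6 mm). Spring 3 N at the top, 9 N on the stop. If the adapter is let go after the snap, the plate lifts it back to about 0.003.
- ball_left (a joint): Catch ball on the spindle's +y side: 0 = out, up to 0.005 m pushed in. The adapter's foot pushes it in about 0.0023 from 28 mm along the spindle on (both balls together resist with about 15 N at most); it snaps back near 0, into the groove, when the foot is below about 13 mm.
- ball_right (a joint): The same on the spindle's -y side.
- film_can: Bystander: closed round steel film can, 98 mm diameter, 28 mm high, beyond the work. Origin under its centre.
- film_core: Bystander: white plastic film core (ring), 50 mm diameter, 35 mm high, between bin and rewinder. Origin under its centre.
- tape_roll: Bystander: roll of splicing tape lying flat, 64 mm diameter, 19 mm high, between bin and rewinder, nearer the robot. Origin under its centre.
There are look-alikes about, which are no part of the job. Of the things that look like the adapter, take the one that is farthest to the robot's right at the start.

How it is judged:
By the outcome, as a careful person would: the job done as asked, in the order asked, and still so for the second after the job is handed in, while the arm keeps its last pose, push and grip.
It also fails if it takes over 45 s, if anything falls off the work surface, if the arm or the gripper's body presses on something with over 40 N, if the wrist force passes 120 N, or if a joint passes its speed limit or range.

## Working session

There is one attempt and no reset: what is moved stays moved. The work goes in short steps, Python scripts to look and compute and a tool call to move; the robot and the scene stay as the last step left them, time stands still between calls to the robot, and variables do not carry over. Pictures are saved under pics/ and viewed, about 8 in all and at most 12, crops included, and the job is handed in when it is done.

Besides the shell and the picture viewer there is one more tool, called after ">>>" as name(argument=value, ...) on one line, values as JSON. carry_out: Moves the arm, as the interface text tells. Its arguments: {"type":"object","properties":{"deltas":{"type":"array"}},"required":["deltas"]}

```bash
mkdir -p pics; ls
python3 - <<'E'
from rig import *
import cv2,numpy as np
s=read_state(); print({k:np.round(v,3).tolist() for k,v in s.items()}); print(hold_point_z)
ims={}
for n in("side","top","wrist"):
    c=camera_info(n); print(n,{k:np.round(v,4).tolist() for k,v in c.items()})
    ims[n]=capture(n); cv2.imwrite(f"pics/{n}0.png",ims[n][:,:,::-1])
E
```

```text
pics
{'time': 0.0, 'joints': [-81.021, 9.114, 91.573, -0.002, 79.423, -12.038], 'dq': [0.089, 0.037, 0.021, -0.02, 0.024, -0.057], 'tau': [-0.001, -39.601, -33.143, -0.0, 0.009, 0.0], 'tool_pos': [0.206, -0.536, 0.404], 'tcp_rot': [[0.933, 0.359, -0.0], [0.359, -0.933, 0.002], [0.0, -0.002, -1.0]], 'force': [-0.202, 0.043, -0.304], 'torque': [-0.021, 0.009, 0.005], 'grip_width': 0.085}
0.1547
side {'K': [[366.3435, 0.0, 256.8957], [0.0, 366.3435, 188.4173], [0.0, 0.0, 1.0]], 'R': [[-0.9561, -0.2931, -0.0049], [-0.1831, 0.6102, -0.7708], [0.2289, -0.736, -0.6371]], 't': [0.566, 0.1857, 0.67]}
top {'K': [[403.3435, 0.0, 251.9875], [0.0, 403.3435, 193.4849], [0.0, 0.0, 1.0]], 'R': [[-0.0068, -0.9999, -0.0079], [-0.985, 0.0081, -0.1725], [0.1725, 0.0067, -0.985]], 't': [0.0189, 0.5961, 0.8896]}
wrist {'K': [[344.5371, 0.0, 257.9931], [0.0, 344.5371, 183.6906], [0.0, 0.0, 1.0]], 'hand_eye': [[-0.0003, -0.9483, -0.3175, 0.0815], [1.0, -0.0004, 0.0003, 0.0009], [-0.0004, -0.3175, 0.9483, 0.0301], [0.0, 0.0, 0.0, 1.0]]}
```

View pics/top0.png

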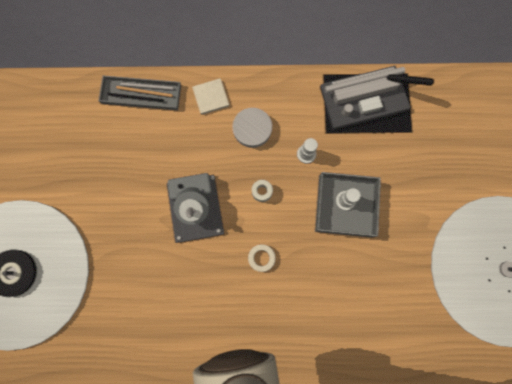

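View pics/side0.png

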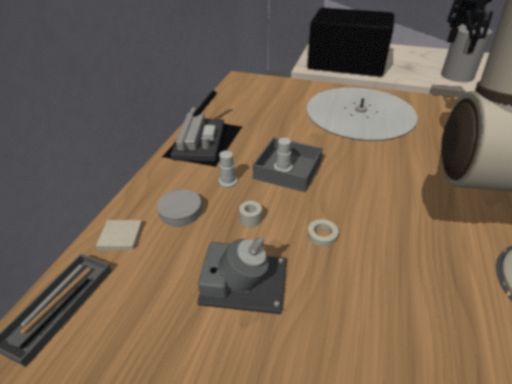

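```bash
cat > h.py <<'E'
import cv2,numpy as np
from rig import *
def ray(n,uv,st=None):
    c=camera_info(n); d=np.linalg.inv(c["K"])@[uv[0],uv[1],1]
    if n=="wrist":
        H=c["hand_eye"]; R=np.array(st["tcp_rot"]); H=np.array(H)
        return R@H[:3,3]+st["tool_pos"], R@H[:3,:3]@d
    R=np.array(c["R"]); return -R.T@c["t"], R.T@d
def plane(n,uv,z,st=None):
    o,d=ray(n,uv,st); return o+d*(z-o[2])/d[2]
def tri(*rs):
    A=0;b=0
    for o,d in rs:
        d=d/np.linalg.norm(d);P=np.eye(3)-np.outer(d,d);A=A+P;b=b+P@o
    x=np.linalg.solve(A,b); return x,[np.linalg.norm(np.cross(x-o,d/np.linalg.norm(d))) for o,d in rs]
def proj(n,X,st=None):
    c=camera_info(n)
    if n=="wrist":
        H=np.array(c["hand_eye"]); p=np.array(st["tcp_rot"]).T@(np.array(X)-st["tool_pos"]); q=H[:3,:3].T@(p-H[:3,3])
    else: q=np.array(c["R"])@X+c["t"]
    q=np.array(c["K"])@q; return q[:2]/q[2]
E
python3 - <<'E'
from h import *
t=cv2.imread("pics/top0.png");s=cv2.imread("pics/side0.png")
def crop(im,x,y,w,h,k): return cv2.resize(im[y:y+h,x:x+w],None,fx=k,fy=k,interpolation=cv2.INTER_CUBIC)
a=crop(t,310,170,75,70,5);b=crop(t,160,170,75,70,5);c=crop(s,250,130,75,60,5);d=crop(s,195,225,100,90,5)
d=cv2.resize(d,(375,300))
cv2.imwrite("pics/c0.png",np.vstack([np.hstack([a[:300],b[:300]]),np.hstack([c[:300],d])]))
for nm,uv,z in[("bin",(348,205),.045),("adtop",(352,196),.088),("adfoot",(346,201),.012),("core",(262,190),.035),("tape",(262,258),.019),("can",(253,128),.028),("rew",(195,208),.01)]: print(nm,plane("top",uv,z).round(4))
print(tri(ray("top",(352,195)),ray("side",(284,143))))
E
```

```text
bin [ 0.5683 -0.2095  0.045 ]
adtop [ 0.5823 -0.2094  0.088 ]
adfoot [ 0.5828 -0.2129  0.012 ]
core [ 0.6074 -0.0093  0.035 ]
tape [ 0.4478 -0.0078  0.019 ]
can [0.7642 0.011  0.028 ]
rew [0.5689 0.1533 0.01  ]
(array([ 0.58601186, -0.21138178,  0.08038946]), [np.float64(0.00012415680484778978), np.float64(0.00012415680484778927)])
```

View pics/c0.png

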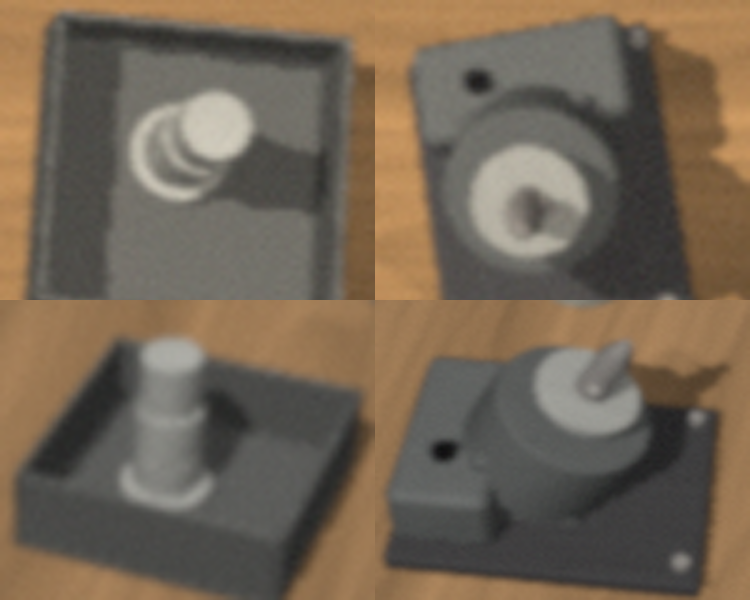

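The top view shows the bin (348,205) holding the adapter, with its top at (353.4,195). The look-alike stands outside the bin at (308,150). The rewinder is at (195,208), turned a few degrees, and its seat plate centre is about (190.6,211). In the side view the adapter top is at (284.4,141) and the spindle tip at (262.5,239.4).

Run:
```python
from h import *
print("ad top",plane("top",(353.4,195),.088).round(4),plane("side",(284.4,141),.088).round(4),[np.round(v,4) for v in tri(ray("top",(353.4,195)),ray("side",(284.4,141)))])
print("ad foot",plane("top",(345.6,200.4),.012).round(4))
t=cv2.imread("pics/top0.png")
# bolts: bright local spots on plate
for nm,img in(("top",t),("side",cv2.imread("pics/side0.png"))):
    g=cv2.cvtColor(img,cv2.COLOR_BGR2GRAY); th=cv2.morphologyEx(g,cv2.MORPH_TOPHAT,np.ones((7,7)))
    x0,y0,w,h=(160,168,70,82) if nm=="top" else (195,225,100,90)
    hsv=cv2.cvtColor(img,cv2.COLOR_BGR2HSV); 
    n,_,st,ce=cv2.connectedComponentsWithStats(((th>35)&(hsv[...,1]<60)).astype(np.uint8)[y0:y0+h,x0:x0+w])
    for i in range(1,n): print(nm,st[i,4],(ce[i]+[x0,y0]).round(1),plane(nm,ce[i]+[x0,y0],.012).round(4))
p=plane("top",(190.6,211),.0895);print("seat centre",p.round(4))
for yaw in(5,8,11):
    y=np.radians(yaw);a=np.array([-np.sin(np.radians(25))*np.cos(y),-np.sin(np.radians(25))*np.sin(y),np.cos(np.radians(25))])
    T=p+.04*a;print(yaw,"tip",T.round(4),proj("top",T).round(1),proj("side",T).round(1), proj("side",p).round(1))
print(proj("top",[.583,-.21,.088]))
```

```text
ad top [ 0.5846 -0.2127  0.088 ] [ 0.5848 -0.2088  0.088 ] [array([ 0.5854, -0.2134,  0.0851]), array([0.0004, 0.0004])]
ad foot [ 0.5843 -0.212   0.012 ]
top 1 [206. 190.] [0.6127 0.1269 0.012 ]
top 5 [183.2 203.6] [0.5796 0.1818 0.012 ]
top 47 [198. 207.] [0.571  0.1456 0.012 ]
top 53 [190.4 218.2] [0.5439 0.1636 0.012 ]
top 12 [217.7 230.2] [0.5144 0.0976 0.012 ]
top 10 [178.3 237.3] [0.4982 0.1917 0.012 ]
side 3 [262.7 252.3] [0.554  0.0849 0.012 ]
side 12 [280.3 260.1] [0.5156 0.0937 0.012 ]
side 21 [276. 303.] [0.4995 0.188  0.012 ]
seat centre [0.5512 0.151  0.0895]
5 tip [0.5343 0.1496 0.1258] [188.4 216.6] [263.4 238.4] [253.6 251.4]
8 tip [0.5344 0.1487 0.1258] [188.9 216.6] [263.5 238. ] [253.6 251.4]
11 tip [0.5346 0.1478 0.1258] [189.3 216.5] [263.6 237.6] [253.6 251.4]
[352.24414966 195.70299953]
```

Bolts from both views agree that the rewinder yaw is about 9.7°. The seat centre is about (0.551, 0.151, 0.0895) and the adapter axis about (0.585, −0.2125). I'm moving above the adapter.

>>> carry_out(deltas=[[47,-16.6,11.5,0.198,1],[47,-16.6,11.5,0.198,1],[47,-16.6,11.5,0.198,1],[47,-16.6,11.5,0.198,1],[47,-16.6,11.5,0.198,1],[47,-16.6,11.5,0.198,1],[47,-16.6,11.5,0.198,1],[47,-16.6,11.5,0.198,1],[47,-16.6,11.5,0.198,1],[47,-16.6,11.5,0.198,1]])

```text
time: 0.98
tool_pos: [0.5152, -0.2721, 0.3104]
tcp_rot: [[0.986, 0.168, -0.0], [0.168, -0.986, 0.002], [-0.0, -0.002, -1.0]]
force: [-0.7, -0.4, 0.5]
grip_width: 0.0857
```

>>> carry_out(deltas=[[7.9,-4.7,2.0,0,1],[7.9,-4.7,2.0,0,1],[7.9,-4.7,2.0,0,1],[7.9,-4.7,2.0,0,1],[7.9,-4.7,2.0,0,1]])

```text
time: 1.4
tool_pos: [0.5851, -0.2121, 0.2899]
tcp_rot: [[0.986, 0.17, -0.002], [0.17, -0.986, 0.002], [-0.002, -0.002, -1.0]]
force: [-0.7, -0.3, -0.2]
grip_width: 0.0855
```

Run:
```python
from h import *
s=read_state(); print(np.round(s["tool_pos"],4)); w=capture("wrist"); cv2.imwrite("pics/w1.png",w[:,:,::-1])
g=cv2.cvtColor(w,cv2.COLOR_RGB2GRAY); print(proj("wrist",[.585,-.2125,.088],s))
cv2.imwrite("pics/w1m.png",np.hstack([w[:,:,::-1]]))
```

```text
[ 0.5851 -0.2121  0.2899]
[257.53866272 225.31769906]
```

View pics/w1.png

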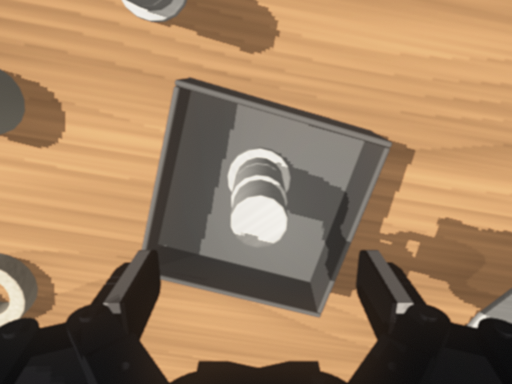

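The adapter top's centre is at about (260,217) in the wrist view, with the fingers open to either side of it.

Run:
```python
from h import *
s=read_state(); print(plane("wrist",(260,217),.088,s).round(4), plane("wrist",(259.5,180),.012,s).round(4))
w=cv2.imread("pics/w1.png");g=cv2.cvtColor(w,cv2.COLOR_BGR2GRAY)
m=(g[130:260,215:305]>195).astype(np.uint8);n,_,st,ce=cv2.connectedComponentsWithStats(m)
for i in range(1,n):
  if st[i,4]>100: print(st[i],ce[i]+[215,130])
R=np.array(s["tcp_rot"]);
# bin corners at rim
for uv in((183,80),(390,143),(318,315),(148,247)): print(plane("wrist",uv,.045,s).round(4))
```

```text
[ 0.5896 -0.2139  0.088 ] [ 0.5862 -0.2145  0.012 ]
[ 13  19  59  56 854] [249.98594848 168.17096019]
[  16   66   56   47 1992] [259.06576305 218.50903614]
[ 0.6511 -0.1568  0.045 ]
[ 0.6349 -0.2899  0.045 ]
[ 0.4985 -0.2743  0.045 ]
[ 0.5348 -0.1437  0.045 ]
```

>>> carry_out(deltas=[[0.2,0.2,3.0,0,1],[0.2,0.2,5.7,0,1],[0.2,0.2,5.7,0,1],[0.2,0.2,5.7,0,-1],[0.2,0.2,5.7,0,-1],[0.2,0.2,5.7,0,-1],[0.2,0.2,5.7,0,-1],[0.2,0.2,5.7,0,-1],[0.2,0.2,5.7,0,-1],[0.2,0.2,5.7,0,-1]])

```text
time: 2.28
tool_pos: [0.5876, -0.2148, 0.2353]
tcp_rot: [[0.986, 0.168, 0.001], [0.168, -0.986, -0.0], [0.001, 0.0, -1.0]]
force: [-1.5, 2.1, 6.7]
grip_width: 0.0309
```

>>> carry_out(deltas=[[0,0,0,0,-1],[0,0,0,0,-1],[0,0,0,0,-1],[0,0,0,0,-1]])

```text
time: 2.62
tool_pos: [0.5877, -0.2148, 0.2354]
tcp_rot: [[0.986, 0.168, 0.001], [0.168, -0.986, -0.0], [0.001, 0.001, -1.0]]
force: [-0.6, 0.9, 0.3]
grip_width: 0.0301
```

>>> carry_out(deltas=[[0,0,-1.6,0,-1],[0,0,-3.2,0,-1],[0,0,-3.2,0.1,-1],[0,0,-3.2,0.2,-1],[0,0,-3.2,0.286,-1],[0,0,-3.2,0.286,-1]])

```text
time: 3.12
tool_pos: [0.5874, -0.2146, 0.2668]
tcp_rot: [[0.993, -0.119, 0.0], [-0.119, -0.993, 0.0], [0.0, -0.0, -1.0]]
force: [-0.1, -0.3, -2.7]
grip_width: 0.0302
```

>>> carry_out(deltas=[[-2,0,0,0,-1],[-4,0,0,0,-1],[-4.8,0,0,0,-1],[-4.8,0,0,0,-1]])

```text
time: 3.45
tool_pos: [0.5383, -0.2085, 0.266]
tcp_rot: [[0.993, -0.118, -0.002], [-0.118, -0.993, 0.002], [-0.002, -0.001, -1.0]]
force: [0.8, -0.3, -2.4]
grip_width: 0.0304
```

Run:
```python
from h import *
s=read_state(); print(np.round(s["tool_pos"],4),np.round(s["force"],2))
w=capture("wrist")[:,:,::-1]; sd=capture("side")[:,:,::-1]
cv2.imwrite("pics/w2.png",np.hstack([cv2.resize(w,(400,300)),cv2.resize(sd[110:215,220:360],(400,300),interpolation=cv2.INTER_CUBIC)]))
```

```text
[ 0.5383 -0.2085  0.266 ] [ 0.78 -0.26 -2.36]
```

View pics/w2.png

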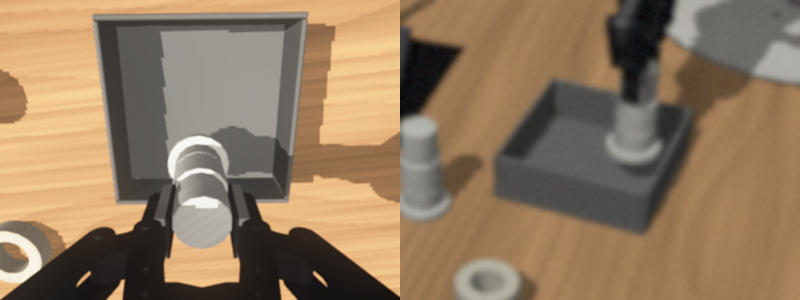

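The adapter is held (top at about (202,226) in the left half) and lifted, with its flange still inside the bin and close to the front wall. Next I push the foot against that fixed wall to swivel the adapter in the pads.

>>> carry_out(deltas=[[-0.4,0,0,0,-1],[-0.8,0,0,0,-1],[-1.2,0,0,0,-1],[-1.2,0,0,0,-1]])

```text
time: 3.88
tool_pos: [0.5286, -0.2077, 0.2677]
tcp_rot: [[0.993, -0.118, 0.005], [-0.118, -0.993, -0.001], [0.005, 0.0, -1.0]]
force: [4.5, 0.7, -2.4]
grip_width: 0.0305
```

>>> carry_out(deltas=[[-0.3,0,0,0,-1],[-0.6,0,0,0,-1],[-0.9,0,0,0,-1],[-0.9,0,0,0,-1]])

```text
time: 4.22
tool_pos: [0.5207, -0.2069, 0.269]
tcp_rot: [[0.993, -0.118, 0.01], [-0.118, -0.993, -0.003], [0.01, 0.001, -1.0]]
force: [5.9, 1.7, 0.3]
grip_width: 0.03
```

>>> carry_out(deltas=[[-0.3,0,0.1,0,-1],[-0.6,0,0.2,0,-1],[-0.9,0,0.2,0,-1],[-1.2,0,0.2,0,-1],[-1.2,0,0.2,0,-1]])

```text
time: 4.63
tool_pos: [0.51, -0.206, 0.2687]
tcp_rot: [[0.993, -0.119, 0.016], [-0.119, -0.993, -0.005], [0.017, 0.003, -1.0]]
force: [6.0, 0.1, 0.0]
grip_width: 0.0303
```

Run:
```python
from h import *
s=read_state(); print(np.round(s["tool_pos"],4),np.round(s["force"],2))
w=capture("wrist")[:,:,::-1]; sd=capture("side")[:,:,::-1]
cv2.imwrite("pics/w3f.png",w);cv2.imwrite("pics/s3f.png",sd)
cv2.imwrite("pics/w3.png",np.hstack([w[160:340,160:360].repeat(2,0).repeat(2,1)[:360],cv2.resize(sd[110:215,220:360],(400,360),interpolation=cv2.INTER_CUBIC)]))
```

```text
[ 0.51   -0.206   0.2687] [5.97 0.1  0.02]
```

View pics/w3.png

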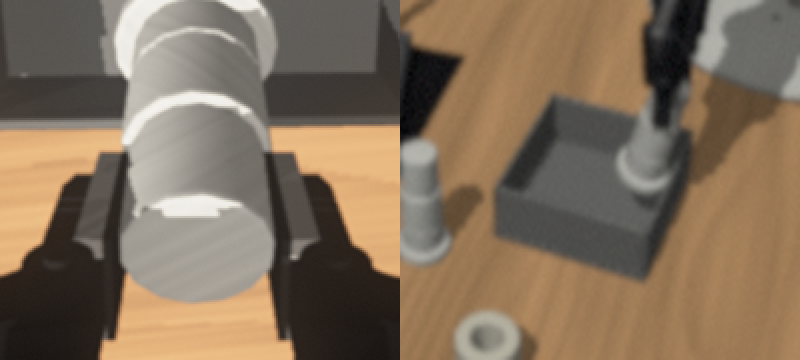

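The adapter swivels as intended, with its top towards the robot and its foot held at the wall. I'll estimate the tilt from edge rows in the wrist view: top face rows about 258.5 and 310.5, barrel step about 208.5.

```bash
cat >> h.py <<'E'
from scipy.optimize import least_squares
def tilt(rows):
    """rows: list of (h,r,row); adapter in tool plane y=0; returns theta deg rel. tool axis, x,z(tool) of the axis point h=74"""
    c=camera_info("wrist");H=np.array(c["hand_eye"]);K=np.array(c["K"])
    def f(p):
        th,x,z=p; e=[]
        u=np.array([-np.sin(th),0,-np.cos(th)]); v=np.array([np.cos(th),0,-np.sin(th)])
        for h,r,row in rows:
            X=np.array([x,0,z])+(h/1e3-.074)*u+r/1e3*v
            q=K@(H[:3,:3].T@(X-H[:3,3])); e.append(q[1]/q[2]-row)
        return e
    s=least_squares(f,[.3,0,.155]); return np.degrees(s.x[0]),s.x[1:],s.fun
E
python3 - <<'E'
from h import *
print(tilt([(84,16,258.5),(84,-16,310.5),(54,18,208.5)]))
w=cv2.imread("pics/w3f.png"); print(cv2.cvtColor(w,cv2.COLOR_BGR2GRAY)[135:320:1,258].tolist())
E
```

```text
(np.float64(14.366713613452822), array([-0.00205419,  0.16314148]), array([-5.68434189e-14,  5.68434189e-14, -2.84217094e-14]))
[148, 149, 148, 148, 148, 148, 145, 139, 137, 143, 152, 163, 195, 234, 242, 241, 239, 239, 239, 239, 239, 241, 237, 208, 161, 138, 136, 138, 139, 139, 139, 138, 139, 138, 136, 136, 133, 137, 164, 193, 185, 158, 145, 142, 140, 140, 138, 141, 142, 143, 142, 142, 141, 140, 139, 137, 135, 137, 139, 141, 142, 141, 139, 139, 137, 139, 140, 140, 141, 151, 183, 225, 239, 241, 240, 235, 200, 158, 143, 142, 143, 143, 145, 144, 144, 144, 144, 143, 141, 142, 142, 145, 146, 147, 145, 146, 146, 146, 146, 145, 146, 144, 145, 144, 143, 143, 141, 141, 141, 143, 142, 142, 142, 140, 138, 138, 136, 138, 139, 144, 152, 167, 200, 234, 240, 240, 238, 237, 237, 236, 236, 236, 231, 195, 163, 157, 158, 159, 160, 162, 164, 165, 164, 163, 161, 159, 160, 158, 158, 159, 161, 163, 164, 164, 161, 160, 159, 158, 160, 161, 162, 162, 161, 160, 159, 159, 161, 161, 162, 162, 163, 165, 165, 162, 161, 160, 171, 184, 190, 191, 191, 189, 190, 193, 195]
```

Run:
```python
from h import *
print(tilt([(84,16,256.5),(84,-16,311),(54,18,205.5),(8,24,147)]))
print(tilt([(84,16,268),(84,-16,311),(54,18,205.5),(8,24,147)]))
```

```text
(np.float64(14.159711944570132), array([0.00142774, 0.1585276 ]), array([ 0.10687913, -0.02071255, -0.17728362,  0.08885315]))
(np.float64(19.428783899390297), array([-0.00243458,  0.16183661]), array([-2.56975165,  0.56491328,  4.10860911, -2.03449731]))
```

Clean fit: 14.2° relative to the tool plus about 1° of tool lean. I need about 25°, so another 13 mm.

>>> carry_out(deltas=[[-0.3,0,0.1,0,-1],[-0.6,0,0.1,0,-1],[-0.9,0,0.1,0,-1],[-1.2,0,0.1,0,-1],[-1.4,0,0.1,0,-1],[-1.4,0,0.1,0,-1]])

```text
time: 5.23
tool_pos: [0.4972, -0.2046, 0.2686]
tcp_rot: [[0.993, -0.119, 0.021], [-0.119, -0.993, -0.007], [0.022, 0.004, -1.0]]
force: [6.1, -0.4, -1.7]
grip_width: 0.03
```

Run:
```python
from h import *
w=capture("wrist")[:,:,::-1];cv2.imwrite("pics/w4f.png",w)
g=cv2.cvtColor(w,cv2.COLOR_BGR2GRAY)[100:345,254:263].mean(1); d=np.diff(g)
print([(i+100,round(x)) for i,x in enumerate(d) if abs(x)>12])
```

```text
[(131, 24), (132, 25), (142, -30), (143, -32), (144, -12), (160, 13), (161, 28), (162, 16), (163, -18), (164, -25), (199, 14), (200, 26), (201, 24), (205, -16), (206, -36), (207, -21), (259, 13), (260, 23), (261, 23), (268, -35), (269, -31), (305, 17), (306, 13)]
```

Run:
```python
from h import *
print(tilt([(84,16,260.5),(84,-16,305.5),(54,18,200.8),(8,24,132)]))
s=read_state();z=np.array(s["tcp_rot"])[:,2];print(np.degrees(np.arcsin(np.hypot(z[0],z[1]))),np.array(s["tcp_rot"]).round(4).tolist())
```

```text
(np.float64(22.342653368578432), array([0.00308537, 0.15820205]), array([-0.0616443 ,  0.0147576 ,  0.09674106, -0.04780389]))
1.2561048057783142 [[0.9927, -0.119, 0.0209], [-0.1189, -0.9929, -0.0068], [0.0215, 0.0042, -0.9998]]
```

>>> carry_out(deltas=[[-0.3,0,0,0,-1],[-0.3,0,0,0,-1],[-0.3,0,0,0,-1],[0.2,0,-1,0,-1],[0.2,0,-4,0,-1],[0.2,0,-6,0,-1],[0.2,0,-6,0,-1]])

```text
time: 5.87
tool_pos: [0.4993, -0.2054, 0.3337]
tcp_rot: [[0.993, -0.119, 0.027], [-0.118, -0.993, -0.012], [0.028, 0.009, -1.0]]
force: [1.2, -1.0, -0.4]
grip_width: 0.0301
```

Run:
```python
from h import *
w=capture("wrist")[:,:,::-1];cv2.imwrite("pics/w5f.png",w)
g=cv2.cvtColor(w,cv2.COLOR_BGR2GRAY)[100:345,254:263].mean(1); d=np.diff(g)
print([(i+100,round(x)) for i,x in enumerate(d) if abs(x)>12])
s=read_state();print(np.array(s["tcp_rot"]).round(4).tolist())
```

```text
[(132, 23), (133, 27), (143, -30), (144, -31), (161, 18), (162, 25), (164, -23), (165, -18), (199, 14), (200, 25), (201, 25), (205, -20), (206, -35), (207, -19), (259, 22), (260, 24), (270, -12), (271, -31), (272, -23)]
[[0.9926, -0.1187, 0.0242], [-0.1185, -0.9929, -0.0099], [0.0252, 0.007, -0.9997]]
```

Lifted clear. The adapter leans about 23.4° in total, close enough for the spindle to finish aligning it. Next I move beside the rewinder with the wrist camera over the spindle.

>>> carry_out(deltas=[[0,0,-4,0,-1],[-7.5,-33.4,-7,-0.288,-1],[-7.5,-33.4,-7,-0.288,-1],[-7.5,-33.4,-7,-0.288,-1],[-7.5,-33.4,-7,-0.288,-1],[-7.5,-33.4,-7,-0.288,-1],[-7.5,-33.4,-7,-0.288,-1],[-7.5,-33.4,-7,-0.288,-1],[-7.5,-33.4,-7,-0.288,-1],[-7.5,-33.4,-7,-0.288,-1]])

```text
time: 6.75
tool_pos: [0.4605, 0.1406, 0.3957]
tcp_rot: [[0.985, 0.173, 0.021], [0.173, -0.985, -0.008], [0.019, 0.011, -1.0]]
force: [1.1, 0.4, -2.1]
grip_width: 0.0303
```

>>> carry_out(deltas=[[0,0,0,0,-1],[0,0,0,0,-1]])

```text
time: 6.92
tool_pos: [0.4599, 0.1411, 0.3941]
tcp_rot: [[0.984, 0.175, 0.018], [0.175, -0.984, -0.008], [0.016, 0.011, -1.0]]
force: [-0.5, -0.4, -2.5]
grip_width: 0.0304
```

Run:
```python
from h import *
s=read_state();print(np.array(s["tcp_rot"]).round(4).tolist(),np.round(s["tool_pos"],4))
w=capture("wrist")[:,:,::-1];cv2.imwrite("pics/w6f.png",w)
S=np.array([.5512,.151,.0895]);a=np.array([-.4166,-.0712,.9063])
print(proj("wrist",S,s),proj("wrist",S+.04*a,s))
g=cv2.cvtColor(w,cv2.COLOR_BGR2GRAY)[100:345,254:263].mean(1); d=np.diff(g)
print([(i+100,round(x)) for i,x in enumerate(d) if abs(x)>12])
```

```text
[[0.9844, 0.1751, 0.0175], [0.1752, -0.9845, -0.0082], [0.0158, 0.0112, -0.9998]] [0.4599 0.1411 0.3941]
[260.292797    61.23247534] [261.0512518   86.05096105]
[(120, 22), (121, 25), (122, 23), (123, 13), (132, 17), (133, 21), (143, -22), (144, -21), (161, 14), (162, 20), (164, -18), (165, -12), (200, 20), (201, 19), (205, -17), (206, -24), (259, 17), (260, 17), (277, -13), (278, -25), (279, -22)]
```

View pics/w6f.png

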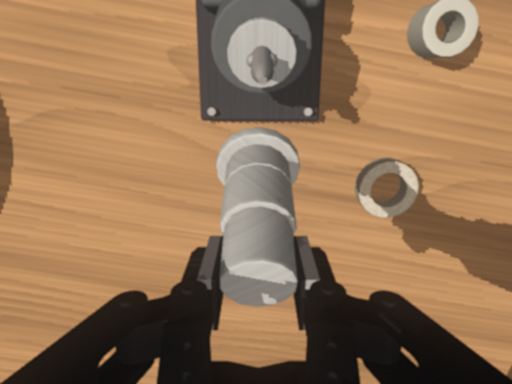

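The rewinder is square with the tool. The seat plate centre is at about (262,53) and the spindle tip at about (263,79), with front bolts at (211,112) and (308,111). The adapter leans along the same line. I'll compute the spindle position from this view and cross-check it.

Run:
```python
from h import *
s=read_state()
w=cv2.imread("pics/w6f.png");
cv2.imwrite("pics/c6.png",cv2.resize(w[0:130,190:335],None,fx=4,fy=4,interpolation=cv2.INTER_CUBIC))
g=cv2.cvtColor(w,cv2.COLOR_BGR2GRAY)
for uv in((211,112),(308,111)): print("bolt",plane("wrist",uv,.012,s).round(4))
m=(g[0:100,200:330]>165).astype(np.uint8);n,l,st,ce=cv2.connectedComponentsWithStats(m)
i=1+np.argmax(st[1:,4]);c=max(cv2.findContours((l==i).astype(np.uint8),0,1)[0],key=len);h=cv2.convexHull(c);e=cv2.fitEllipse(h)
uv=np.array(e[0])+[200,0];print("seat ell",uv,e[1],plane("wrist",uv,.0895,s).round(4))
print("top-tri seat",[np.round(v,4) for v in tri(ray("wrist",uv,s),ray("top",(190.6,211)),ray("side",(251.8,252)))])
print("tip",[np.round(v,4) for v in tri(ray("wrist",(263,80),s),ray("side",(262.5,239.4)))])
```

```text
bolt [0.4986 0.1894 0.012 ]
bolt [0.5164 0.0931 0.012 ]
seat ell [261.0164299   52.57662201] (66.83818817138672, 67.52242279052734) [0.5579 0.1503 0.0895]
top-tri seat [array([0.5548, 0.1509, 0.0862]), array([0.0034, 0.0032, 0.0003])]
tip [array([0.5381, 0.1459, 0.1182]), array([0.0011, 0.0011])]
```

View pics/c6.png

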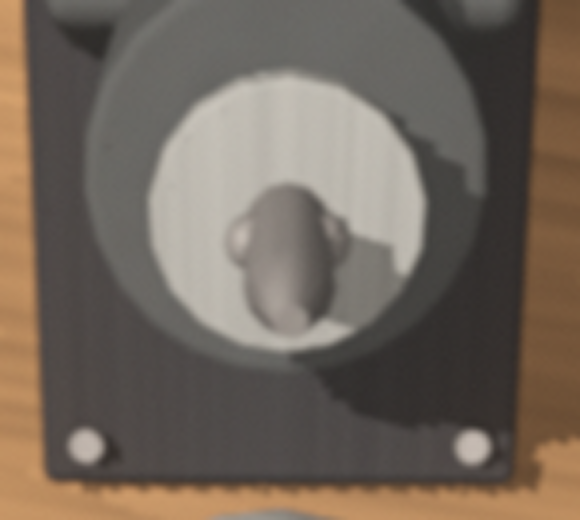

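```bash
cat >> h.py <<'E'
Sw=np.array([.5579,.1503,.0895])
def axis(yaw=9.9,l=25):
    y,l=np.radians([yaw,l]);return np.array([-np.sin(l)*np.cos(y),-np.sin(l)*np.sin(y),np.cos(l)])
def plan(th,x,z,s,along,S=Sw,y=.001):
    R=np.array(s["tcp_rot"]);th=np.radians(th);u=np.array([-np.sin(th),0,-np.cos(th)])
    foot=np.array([x,y,z])-.074*u; fw=R@foot+s["tool_pos"]; uw=R@u; a=axis()
    print("foot tool",foot.round(4),"world",fw.round(4),"axis",uw.round(3),"lean",np.degrees(np.arccos(uw[2])).round(2),"misalign",np.degrees(np.arccos(uw@a)).round(2))
    print("spindle coord",((fw-S)@a+.016).round(4),"lateral (tool axes, cm)",(R.T@((fw-S)-((fw-S)@a)*a)*100).round(2))
    t=S+(along-.016)*a; print("delta tool cm",(R.T@(t-fw)*100).round(2)," axis-down unit in tool",(R.T@-a).round(4))
E
python3 - <<'E'
from h import *
s=read_state()
r=tilt([(84,16,259.8),(84,-16,304),(54,18,200.8),(8,24,133)]);print(r)
plan(r[0],*r[1],s,.070)
print("tip wrist",plane("wrist",(263,79.5),.1258,s).round(4),(Sw+.04*axis()).round(4))
E
```

```text
(np.float64(22.410103775494772), array([0.0018674 , 0.16035815]), array([-0.16628098,  0.03923544,  0.26083885, -0.12837191]))
foot tool [0.0301 0.001  0.2288] world [0.4942 0.1424 0.1661] axis [-0.392 -0.058  0.918] lean 23.36 misalign 1.75
spindle coord 0.1125 lateral (tool axes, cm) [-2.35 -0.33  1.04]
delta tool cm [4.08 0.29 2.84]  axis-down unit in tool [ 0.4077 -0.0099  0.9131]
tip wrist [0.5395 0.1464 0.1258] [0.5412 0.1474 0.1258]
```

>>> carry_out(deltas=[[1.5,0.1,0.8,0,-1],[3.0,0.2,1.8,0,-1],[4.0,0.3,2.8,0,-1],[4.0,0.3,2.8,0,-1],[4.0,0.3,2.8,0,-1]])

```text
time: 7.38
tool_pos: [0.5008, 0.1423, 0.3658]
tcp_rot: [[0.985, 0.171, 0.015], [0.171, -0.985, -0.009], [0.013, 0.012, -1.0]]
force: [0.0, -0.4, -1.8]
grip_width: 0.0306
```

Run:
```python
from h import *
s=read_state();print(np.array(s["tcp_rot"]).round(4).tolist(),np.round(s["tool_pos"],4))
plan(22.4,.0019,.1604,s,.058)
sd=capture("side")[:,:,::-1];w=capture("wrist")[:,:,::-1];t=capture("top")[:,:,::-1]
a=cv2.resize(sd[180:290,190:320],(520,440),interpolation=cv2.INTER_CUBIC);b=cv2.resize(w[40:260,190:330],(280,440))
cv2.imwrite("pics/c7.png",np.hstack([a,b]))
```

```text
[[0.9851, 0.171, 0.015], [0.1712, -0.9852, -0.0093], [0.0132, 0.0117, -0.9998]] [0.5008 0.1423 0.3658]
foot tool [0.0301 0.001  0.2288] world [0.534  0.1443 0.1375] axis [-0.389 -0.057  0.919] lean 23.17 misalign 1.95
spindle coord 0.0698 lateral (tool axes, cm) [-0.18  0.18  0.08]
delta tool cm [ 0.67 -0.19  1.  ]  axis-down unit in tool [ 0.4106 -0.011   0.9117]
```

View pics/c7.png

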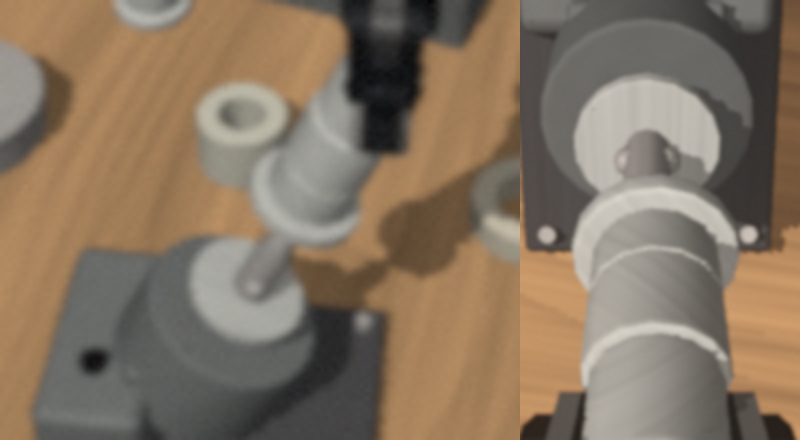

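The side and wrist views agree: the bore mouth is just above the nose, about 2 mm too far to tool +y. I'm correcting that and descending along the spindle axis in small steps.

>>> carry_out(deltas=[[0.1,-0.2,0,0,-1],[0.3,-0.2,0.4,0,-1],[0.5,-0.2,0.9,0,-1],[0.7,-0.2,1.35,0,-1],[0.9,-0.2,1.8,0,-1],[0.9,-0.2,1.8,0,-1]])

```text
time: 8.03
tool_pos: [0.5093, 0.1466, 0.3481]
tcp_rot: [[0.985, 0.172, 0.016], [0.173, -0.985, -0.009], [0.014, 0.012, -1.0]]
force: [-1.0, -0.4, -3.0]
grip_width: 0.0303
```

Run:
```python
from h import *
s=read_state();print(np.round(s["force"],2),np.round(s["torque"],3));plan(22.4,.0019,.1604,s,.030)
```

```text
[-1.03 -0.36 -2.96] [0.019 0.032 0.041]
foot tool [0.0301 0.001  0.2288] world [0.5428 0.1487 0.1197] axis [-0.39  -0.058  0.919] lean 23.23 misalign 1.87
spindle coord 0.0498 lateral (tool axes, cm) [-0.09 -0.11  0.04]
delta tool cm [0.9  0.09 1.77]  axis-down unit in tool [ 0.4096 -0.0103  0.9122]
```

>>> carry_out(deltas=[[0.2,0.1,0.45,0,-1],[0.4,0.1,0.9,0,-1],[0.65,0.1,1.35,0,-1],[0.85,0.1,1.8,0,-1],[0.85,0.1,1.8,0,-1]])

```text
time: 8.45
tool_pos: [0.5177, 0.147, 0.3283]
tcp_rot: [[0.985, 0.172, 0.013], [0.173, -0.985, -0.009], [0.011, 0.011, -1.0]]
force: [-2.4, 1.0, -3.4]
grip_width: 0.0302
```

Run:
```python
from h import *
s=read_state();print(np.round(s["force"],2),np.round(s["torque"],3));plan(22.4,.0019,.1604,s,.006)
sd=capture("side")[:,:,::-1];w=capture("wrist")[:,:,::-1];cv2.imwrite("pics/w8f.png",w)
a=cv2.resize(sd[180:290,190:320],(520,440),interpolation=cv2.INTER_CUBIC);b=cv2.resize(w[40:260,190:330],(280,440))
cv2.imwrite("pics/c8.png",np.hstack([a,b]))
```

```text
[-2.38  0.99 -3.41] [0.273 0.68  0.033]
foot tool [0.0301 0.001  0.2288] world [0.5504 0.1492 0.0999] axis [-0.387 -0.058  0.92 ] lean 23.04 misalign 2.04
spindle coord 0.0286 lateral (tool axes, cm) [-0.22 -0.02  0.1 ]
delta tool cm [ 1.15 -0.    1.96]  axis-down unit in tool [ 0.4125 -0.0096  0.9109]
```

View pics/c8.png

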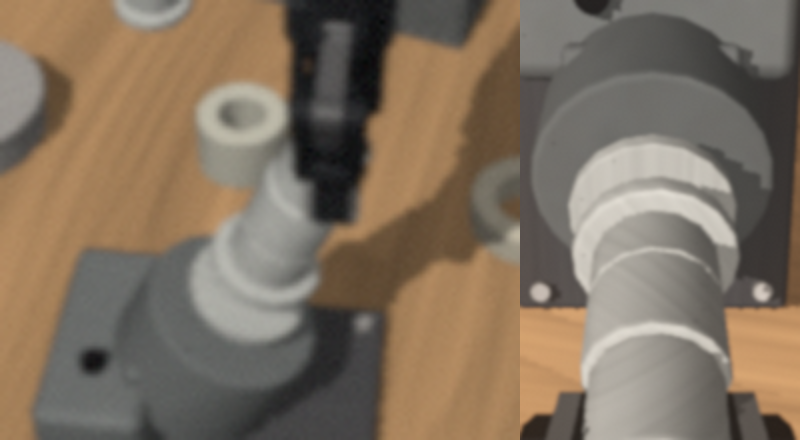

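The adapter is on the post, with its flange close above the seat plate and low forces. Next is pressing past the catch balls.

>>> carry_out(deltas=[[0.12,0,0.27,0,-1],[0.24,0,0.54,0,-1],[0.36,0,0.8,0,-1],[0.45,0,1.0,0,-1],[0.45,0,1.0,0,-1]])

```text
time: 8.97
tool_pos: [0.5221, 0.1478, 0.3193]
tcp_rot: [[0.985, 0.173, 0.013], [0.173, -0.985, -0.009], [0.011, 0.011, -1.0]]
force: [-3.2, 2.0, -3.4]
grip_width: 0.0302
```

Run:
```python
from h import *
s=read_state();print(np.round(s["force"],2),np.round(s["torque"],3),"axial",np.array(s["force"])@axis());plan(22.4,.0019,.1604,s,.006)
```

```text
[-3.19  2.05 -3.41] [0.353 0.816 0.078] axial -1.9122077742785184
foot tool [0.0301 0.001  0.2288] world [0.5549 0.1501 0.0909] axis [-0.387 -0.058  0.92 ] lean 23.05 misalign 2.03
spindle coord 0.0185 lateral (tool axes, cm) [-0.19 -0.03  0.09]
delta tool cm [0.71 0.02 1.05]  axis-down unit in tool [ 0.4124 -0.0093  0.9109]
```

>>> carry_out(deltas=[[0.1,0,0.22,0,-1],[0.2,0,0.45,0,-1],[0.28,0,0.63,0,-1],[0.36,0,0.8,0,-1],[0.36,0,0.8,0,-1]])

```text
time: 9.38
tool_pos: [0.525, 0.1484, 0.3108]
tcp_rot: [[0.985, 0.173, 0.009], [0.173, -0.985, -0.009], [0.007, 0.01, -1.0]]
force: [-9.0, -0.1, -0.9]
grip_width: 0.0304
```

Run:
```python
from h import *
s=read_state();print(np.round(s["force"],2),np.round(s["torque"],3),"axial",np.array(s["force"])@axis());plan(22.4,.0019,.1604,s,.006)
w=capture("wrist")[:,:,::-1];cv2.imwrite("pics/w9f.png",w)
g=cv2.cvtColor(w,cv2.COLOR_BGR2GRAY)[60:345,254:263].mean(1); d=np.diff(g)
print([(i+60,round(x)) for i,x in enumerate(d) if abs(x)>10])
sd=capture("side")[:,:,::-1]
a=cv2.resize(sd[180:290,190:320],(520,440),interpolation=cv2.INTER_CUBIC);b=cv2.resize(w[40:260,190:330],(280,440))
cv2.imwrite("pics/c9.png",np.hstack([a,b]))
```

```text
[-8.97 -0.11 -0.94] [ 0.061  1.497 -0.048] axial 2.892556596265547
foot tool [0.0301 0.001  0.2288] world [0.5568 0.1506 0.0822] axis [-0.384 -0.058  0.922] lean 22.82 misalign 2.25
spindle coord 0.0098 lateral (tool axes, cm) [-0.36 -0.05  0.17]
delta tool cm [0.52 0.05 0.18]  axis-down unit in tool [ 0.4161 -0.009   0.9093]
[(89, 10), (116, 16), (117, 14), (121, 19), (122, 16), (126, -12), (127, -21), (128, -11), (132, 14), (133, 22), (134, 17), (143, -14), (144, -25), (145, -18), (162, 23), (163, 15), (164, -15), (165, -18), (199, 11), (200, 21), (201, 21), (205, -15), (206, -27), (207, -15), (258, 12), (259, 19), (260, 17), (276, -11), (277, -27), (278, -24), (290, 10), (291, 19), (294, -11), (295, -15)]
```

Run:
```python
from h import *
c=camera_info("wrist");H=np.array(c["hand_eye"]);K=np.array(c["K"])
def row(h,r,th=22.4,x=.0019,z=.1604):
    th=np.radians(th);u=np.array([-np.sin(th),0,-np.cos(th)]); v=np.array([np.cos(th),0,-np.sin(th)])
    q=K@(H[:3,:3].T@(np.array([x,0,z])+(h/1e3-.074)*u+r/1e3*v-H[:3,3]));return q[1]/q[2]
print("flange",row(8,24),row(0,24))
for gap in range(0,22,2): print(gap,[round(row(-gap,r),1) for r in(24,26,28)])
for f in("w8f","w9f"):
    g=cv2.cvtColor(cv2.imread(f"pics/{f}.png"),cv2.COLOR_BGR2GRAY)[80:150,250:268].mean(1);print(f,g.round().astype(int).tolist())
```

```text
flange 132.7998358237473 124.88107522662169
0 [np.float64(124.9), np.float64(121.7), np.float64(118.5)]
2 [np.float64(123.0), np.float64(119.8), np.float64(116.6)]
4 [np.float64(121.1), np.float64(117.9), np.float64(114.7)]
6 [np.float64(119.3), np.float64(116.1), np.float64(112.9)]
8 [np.float64(117.5), np.float64(114.3), np.float64(111.1)]
10 [np.float64(115.7), np.float64(112.5), np.float64(109.4)]
12 [np.float64(113.9), np.float64(110.8), np.float64(107.6)]
14 [np.float64(112.2), np.float64(109.1), np.float64(105.9)]
16 [np.float64(110.5), np.float64(107.4), np.float64(104.3)]
18 [np.float64(108.8), np.float64(105.7), np.float64(102.6)]
20 [np.float64(107.1), np.float64(104.1), np.float64(101.0)]
w8f [112, 110, 109, 110, 110, 109, 110, 110, 110, 110, 110, 110, 110, 110, 110, 111, 111, 110, 111, 111, 111, 111, 111, 111, 111, 111, 114, 125, 140, 149, 152, 161, 179, 193, 197, 195, 194, 194, 194, 194, 194, 194, 194, 194, 194, 194, 194, 191, 177, 158, 148, 150, 155, 162, 178, 200, 215, 216, 212, 209, 208, 207, 207, 207, 202, 185, 161, 146, 142, 143]
w9f [87, 87, 87, 86, 86, 86, 86, 89, 95, 104, 115, 120, 120, 116, 113, 112, 112, 112, 112, 112, 113, 113, 113, 114, 113, 114, 114, 114, 114, 114, 114, 114, 114, 114, 114, 114, 118, 131, 146, 154, 157, 162, 176, 194, 202, 201, 198, 189, 171, 155, 152, 156, 162, 173, 193, 214, 221, 218, 214, 212, 211, 211, 211, 209, 199, 177, 155, 147, 146, 147]
```

>>> carry_out(deltas=[[0.0,0,0.2,0,-1],[0.05,0,0.4,0,-1],[0.1,0,0.6,0,-1],[0.1,0,0.6,0,-1]])

```text
time: 9.82
tool_pos: [0.5261, 0.1486, 0.3062]
tcp_rot: [[0.985, 0.173, 0.009], [0.173, -0.985, -0.009], [0.007, 0.011, -1.0]]
force: [-8.3, -0.9, 4.7]
grip_width: 0.0301
```

```bash
cat >> h.py <<'E'
def chk(tag,along=.006):
    s=read_state();F=np.array(s["force"]);a=axis();print(np.round(F,2),np.round(s["torque"],3),"axial",round(F@a,2));plan(22.4,.0019,.1604,s,along)
    w=capture("wrist")[:,:,::-1];cv2.imwrite(f"pics/{tag}w.png",w);sd=capture("side")[:,:,::-1];cv2.imwrite(f"pics/{tag}s.png",sd)
    g=cv2.cvtColor(w,cv2.COLOR_BGR2GRAY)[100:345,254:263].mean(1); d=np.diff(g)
    print([(i+100,round(x)) for i,x in enumerate(d) if abs(x)>10])
    a=cv2.resize(sd[180:290,190:320],(520,440),interpolation=cv2.INTER_CUBIC);b=cv2.resize(w[40:260,190:330],(280,440))
    cv2.imwrite(f"pics/{tag}.png",np.hstack([a,b]))
E
python3 -c "
from h import *
chk('c10')"
```

```text
[-8.25 -0.86  4.71] [0.153 1.362 0.037] axial 7.76
foot tool [0.0301 0.001  0.2288] world [0.558  0.1507 0.0776] axis [-0.384 -0.058  0.922] lean 22.83 misalign 2.24
spindle coord 0.0051 lateral (tool axes, cm) [-0.44 -0.04  0.2 ]
delta tool cm [ 0.41  0.05 -0.28]  axis-down unit in tool [ 0.4159 -0.0091  0.9094]
[(115, 17), (116, 13), (120, 19), (121, 16), (125, -14), (126, -21), (131, 13), (132, 21), (133, 16), (142, -14), (143, -25), (144, -17), (161, 19), (162, 20), (164, -19), (165, -12), (199, 12), (200, 20), (201, 21), (205, -16), (206, -26), (207, -14), (259, 14), (260, 20), (261, 12), (276, -17), (277, -28), (278, -19), (305, 12), (306, 11)]
```

>>> carry_out(deltas=[[0.0,0,0.2,0,-1],[0.0,0,0.4,0,-1],[0.0,0,0.6,0,-1],[0.0,0,0.6,0,-1]])

```text
time: 10.25
tool_pos: [0.5262, 0.1487, 0.3053]
tcp_rot: [[0.985, 0.174, 0.009], [0.174, -0.985, -0.01], [0.007, 0.011, -1.0]]
force: [-24.1, -1.9, 29.2]
grip_width: 0.03
```

```bash
python3 -c "
from h import *
chk('c11')"
```

```text
[-24.11  -1.88  29.23] [-0.116  3.38   0.023] axial 36.67
foot tool [0.0301 0.001  0.2288] world [0.558  0.1507 0.0767] axis [-0.383 -0.057  0.922] lean 22.79 misalign 2.28
spindle coord 0.0043 lateral (tool axes, cm) [-0.48 -0.04  0.22]
delta tool cm [ 0.41  0.04 -0.37]  axis-down unit in tool [ 0.4166 -0.0095  0.9091]
[(115, 17), (116, 14), (120, 19), (121, 17), (125, -21), (126, -15), (131, 18), (132, 21), (142, -22), (143, -23), (161, 21), (162, 16), (163, -12), (164, -19), (199, 10), (200, 18), (201, 21), (205, -12), (206, -25), (207, -17), (260, 15), (261, 20), (277, -23), (278, -24), (279, -11), (305, 10), (306, 12)]
```

Run:
```python
from h import *
r=tilt([(84,16,260.4),(84,-16,305.5),(54,18,200.6),(8,24,131.5)]);print(r);plan(r[0],*r[1],read_state(),.006)
```

```text
(np.float64(22.40459593485117), array([0.00303921, 0.15785978]), array([-0.01944421,  0.0046727 ,  0.03050047, -0.01507725]))
foot tool [0.0312 0.001  0.2263] world [0.5591 0.1509 0.0793] axis [-0.383 -0.057  0.922] lean 22.81 misalign 2.27
spindle coord 0.0062 lateral (tool axes, cm) [-0.29 -0.04  0.13]
delta tool cm [ 0.29  0.04 -0.12]  axis-down unit in tool [ 0.4164 -0.0095  0.9091]
```

View pics/c11.png

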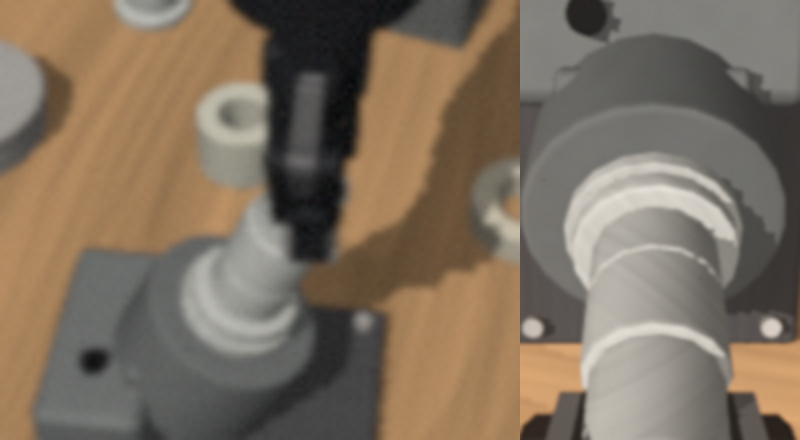

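The foot sits on the plate, at a spindle coordinate of about 6 mm, against a hard stop at about 37 N axial. The lean is still about 2° short, because the post pushes the bore sideways. I'll shift the hand across the axis towards the front while keeping the push, to square it.

>>> carry_out(deltas=[[0.1,0,0.45,0,-1],[-0.1,0,0.5,0,-1],[-0.2,0,0.55,0,-1],[-0.3,0,0.55,0,-1],[-0.3,0,0.55,0,-1],[-0.3,0,0.55,0,-1]])

```text
time: 10.85
tool_pos: [0.5246, 0.1485, 0.305]
tcp_rot: [[0.985, 0.174, 0.015], [0.175, -0.985, -0.01], [0.013, 0.012, -1.0]]
force: [-15.4, -0.8, 22.7]
grip_width: 0.03
```

```bash
python3 -c "
from h import *
chk('c12')"
```

```text
[-15.39  -0.78  22.72] [0.205 1.838 0.134] axial 27.05
foot tool [0.0301 0.001  0.2288] world [0.5578 0.1505 0.0766] axis [-0.389 -0.058  0.92 ] lean 23.13 misalign 1.96
spindle coord 0.0044 lateral (tool axes, cm) [-0.5  -0.03  0.23]
delta tool cm [ 0.44  0.03 -0.37]  axis-down unit in tool [ 0.4111 -0.0099  0.9115]
[(114, 12), (115, 17), (119, 15), (120, 20), (124, -15), (125, -20), (130, 12), (131, 19), (132, 17), (141, -12), (142, -24), (143, -17), (160, 12), (161, 22), (163, -17), (164, -17), (199, 11), (200, 18), (201, 20), (205, -14), (206, -26), (207, -14), (260, 14), (261, 19), (279, -23), (280, -27), (281, -14), (305, 12), (306, 11)]
```

>>> carry_out(deltas=[[0.0,0,0.45,0,-1],[-0.2,0,0.55,0,-1],[-0.4,0,0.6,0,-1],[-0.5,0,0.65,0,-1],[-0.5,0,0.65,0,-1],[-0.5,0,0.65,0,-1]])

```text
time: 11.45
tool_pos: [0.5219, 0.1481, 0.3042]
tcp_rot: [[0.984, 0.175, 0.024], [0.175, -0.985, -0.008], [0.022, 0.013, -1.0]]
force: [-10.5, 1.1, 21.4]
grip_width: 0.0299
```

```bash
python3 -c "
from h import *
chk('c13')"
```

```text
[-10.53   1.08  21.41] [0.588 1.091 0.111] axial 23.71
foot tool [0.0301 0.001  0.2288] world [0.5572 0.1504 0.0761] axis [-0.397 -0.059  0.916] lean 23.69 misalign 1.45
spindle coord 0.0042 lateral (tool axes, cm) [-0.57 -0.03  0.25]
delta tool cm [ 0.49  0.03 -0.42]  axis-down unit in tool [ 0.4023 -0.0102  0.9154]
[(113, 13), (114, 17), (118, 18), (119, 20), (123, -13), (124, -20), (130, 18), (131, 19), (141, -22), (142, -19), (160, 18), (161, 17), (163, -18), (199, 10), (200, 18), (201, 18), (205, -15), (206, -24), (207, -11), (260, 11), (261, 17), (262, 12), (277, -21), (278, -19), (294, 11), (305, 12)]
```

Run:
```python
from h import *
r=tilt([(84,16,260.9),(84,-16,305.3),(54,18,200.4),(8,24,130.5)]);print(r);plan(r[0],*r[1],read_state(),.006)
```

```text
(np.float64(22.979476715548124), array([0.00317729, 0.15767855]), array([-0.04096543,  0.00999029,  0.06399415, -0.03160625]))
foot tool [0.0321 0.001  0.2258] world [0.5591 0.1508 0.0792] axis [-0.406 -0.06   0.912] lean 24.26 misalign 0.96
spindle coord 0.0061 lateral (tool axes, cm) [-0.3  -0.03  0.13]
delta tool cm [ 0.3   0.03 -0.12]  axis-down unit in tool [ 0.4025 -0.0102  0.9154]
```

>>> carry_out(deltas=[[0.0,0,0.45,0,-1],[-0.2,0,0.55,0,-1],[-0.3,0,0.65,0,-1],[-0.3,0,0.7,0,-1],[-0.3,0,0.7,0,-1],[-0.3,0,0.7,0,-1]])

```text
time: 12.05
tool_pos: [0.5208, 0.148, 0.3039]
tcp_rot: [[0.984, 0.175, 0.031], [0.176, -0.984, -0.008], [0.029, 0.013, -0.999]]
force: [-18.0, 0.7, 31.1]
grip_width: 0.0306
```

```bash
python3 -c "
from h import *
chk('c14')"
```

```text
[-18.     0.66  31.1 ] [0.378 2.26  0.037] axial 35.63
foot tool [0.0301 0.001  0.2288] world [0.5577 0.1505 0.0761] axis [-0.404 -0.06   0.913] lean 24.09 misalign 1.1
spindle coord 0.0039 lateral (tool axes, cm) [-0.53 -0.03  0.23]
delta tool cm [ 0.45  0.03 -0.42]  axis-down unit in tool [ 0.3959 -0.0105  0.9182]
[(114, 16), (115, 14), (119, 20), (120, 15), (124, -20), (125, -16), (130, 14), (131, 21), (132, 11), (141, -16), (142, -21), (143, -12), (160, 14), (161, 20), (163, -17), (164, -13), (199, 10), (200, 18), (201, 19), (205, -13), (206, -24), (207, -13), (260, 12), (261, 17), (262, 12), (280, -16), (281, -25), (282, -17), (305, 13)]
```

Run:
```python
from h import *
s=read_state();F=np.array(s["force"]);print(s["time"],F.round(1),round(F@axis(),1),s["grip_width"])
y=np.radians(9.9);a=axis();v=np.array([np.cos(y)*np.cos(np.radians(25)),np.sin(y)*np.cos(np.radians(25)),np.sin(np.radians(25))])
O=Sw-.016*a
for c in(.0,.006,.009,.016): print(c,"plate far edge",proj("wrist",O+c*a+.026*v,s).round(1),"head rim",proj("wrist",O+.040*v,s).round(1))
t=capture("top")[:,:,::-1];w=capture("wrist")[:,:,::-1]
g=cv2.cvtColor(w,cv2.COLOR_BGR2GRAY)[70:125,254:263].mean(1);print(np.diff(g).round().astype(int).tolist())
t0=cv2.imread("pics/top0.png");d=cv2.absdiff(t,t0).max(2)
for n,(x,yy,r) in dict(can=(253,128,22),core=(262,190,13),tape=(262,258,16),lookalike=(308,152,14)).items(): print(n,d[yy-r:yy+r,x-r:x+r].mean().round(1))
s2=cv2.imread("pics/c14s.png")
cv2.imwrite("pics/fin.png",np.hstack([cv2.resize(t[60:300,130:390],(400,369)),cv2.resize(s2[150:320,180:350],(369,369))]))
s=read_state();F=np.array(s["force"]);print(s["time"],F.round(1),round(F@axis(),1))
```

```text
12.15 [-17.8   0.4  30.1] 34.7 0.03049603472119992
0.0 plate far edge [258.8 109.1] head rim [259.   84.9]
0.006 plate far edge [258.9 114.8] head rim [259.   84.9]
0.009 plate far edge [259.  117.8] head rim [259.   84.9]
0.016 plate far edge [259.2 125. ] head rim [259.   84.9]
[0, 0, 0, 0, 0, 0, 0, 0, 0, 0, 0, 0, 0, 0, 0, 0, 0, 2, 4, 8, 11, 8, 1, -3, -3, -2, 0, 1, 0, 0, 0, 0, 0, 0, 0, 0, 0, 0, 0, 0, 0, 0, 0, 7, 16, 13, 6, 2, 9, 20, 15, 2, -3, -7]
can 7.4
core 7.3
tape 23.3
lookalike 7.4
12.25 [-17.9   0.8  30.6] 35.2
```

View pics/fin.png

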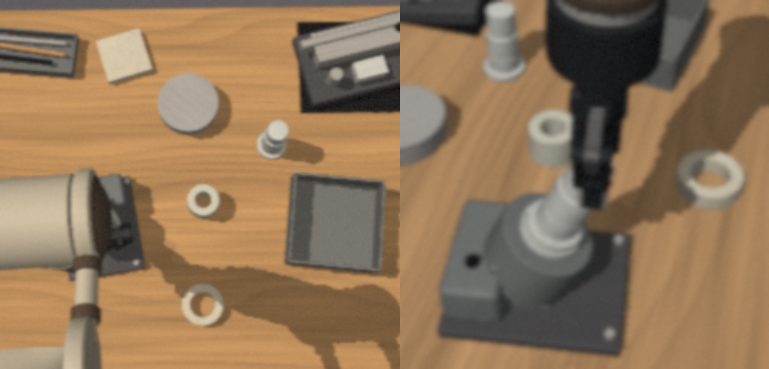

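The head rim is observed at row 90, against 85 predicted. With that +5 px offset removed, the plate's face edge sits at 6 mm and its underside at 0, so the plate is on its stop. The push is steady at about 35 N and the bystanders are where they were (only a shadow falls on the tape roll).

```bash
python3 -c "
from rig import *
print(job_done())"
```

```text
the job is handed in; nothing more can be done
None
```

I took the adapter from the bin, pressed it onto the spindle until the seat plate stopped, and handed the job in at about 12.3 s, still holding it down. The tool cannot tilt, so I first leaned the adapter in the grip by pushing its foot against the bin's front wall. I then slid it down the spindle axis past the catch balls and squared it against the seat plate.

**Last checks:**
- **Push:** steady at about 35 N along the spindle, against a hard stop.
- **Seat plate:** its face is at about 6 mm and its underside at the head face, so it is on its stop.
- **Squareness:** the adapter leans about 24.4° against the nominal 25°, by my estimate from the wrist camera.
- **Bystanders:** the film can, film core, tape roll and the look-alike had not moved; only the arm's shadow fell across the tape roll.

**What disagreed or was not seen directly:**
- **Camera mismatch:** the wrist camera placed things about 5 mm further in x than the top and side cameras, so I worked from positions relative to the wrist view.
- **Ball snap:** I did not see or feel it. I infer it because the foot is at about 6 mm, well below the 13 mm where the balls snap into the groove.

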